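# Stop the ring marker and hold up its ring cassette

### The arm

A 7-joint arm with a two-finger parallel gripper is mounted at the origin on the work surface. World frame = base frame: x ahead of the robot, y to its left, z up, the work surface at z = 0. Lengths are in m, angles in rad, forces in N, time in s.
With the tool pointing down it reaches from about 0.425 to 0.875 m from the base axis. Payload 4.7 kg.
Tool frame: the origin (TCP) lies midway between the tips of the shut fingers; the grasp point (between the pads) lies 19 mm behind it; z points along the fingers, y is the line along which they close (so a half turn about z gives the same grasp; the last joint's range is limited). The gripper opens to 85 mm and grips with 20 to 120 N. Pads are 22 mm wide; open, the fingers measure 114 mm over their backs; the gripper's body (76 mm by 85 mm) begins 54 mm behind the grasp point. The pads swing forward as they close: fully open they stand 13 mm farther back than shut.
Start: joints at [0.014, 0.321, -0.07, 1.45, 0.023, 1.371, -0.057], TCP at [0.65, -0, 0.21] pointing down, gripper open.
Joint ranges: [-2.86, 2.86], [-0.3, 2.09], [-1.38, 1.24], [0.06, 2.45], [-1.56, 4.7], [0.09, 2.05], [-2.69, 2.69]. Speed limits (rad/s): [2.57, 2.57, 3.14, 3.14, 3.14, 3.14, 3.14].

### API

Orientations are given as a unit quaternion [x, y, z, w].
In Python, from station import robot, cams, workorder gives the robot as it stands. The module is installed in compiled form; this text tells all that it offers.
- The arm moves only by the tool step_arm, never from a script. Its argument "series" is a list of rows, each an object with "gripper": the gripper command: -1 is shut, 1 is fully open, values between are in proportion; "offset": the shift along the tool's x, y, z in cm, a list of three; "delta_rot": the turn, a rotation vector about the tool's x, y, z in rad, a list of three. In form: [{"gripper": gripper, "offset": [dx, dy, dz], "delta_rot": [rx, ry, rz]}, ...]. A call has 1 to 20 rows; each row is the pose to reach, as a shift and turn from the pose commanded when the call began, along the tool's axes at that moment; what a row does not reach only later rows make up. A row lasts 1/10 s, in which the tool goes at most 50 mm and 8.59 degrees, less where a joint would pass 70% of its speed; a pose out of reach is approached as far as the arm can. A call with a gripper value outside its range is refused whole. The fingers move at their own pace and stop on an object; "squeeze" is the grip in N (left out, the last holds). Time passes only in rows, so rows that repeat a pose let the fingers close. It gives the time, the measured TCP pose, the force, the opening and the grip force at its end, in the units of the state.
- robot.read_state(): the state, without advancing time (a new reading comes with each control period).
- cams.camera(name): name is "scene" or "side" or "wrist"; returns a dict with "frame" (420x560x3 uint8, red, green, blue), "fx", "fy", "cx", "cy" (pixels), "position" and "attitude" of the camera in the world. Camera axes: x right, y down, z forward; pixel columns grow to the right and rows downward; lengths in m; the calibration is good to about 2 mm. A picture is of the moment at which its call begins. There is no depth.
- workorder.job_done(): hands the job in; it is judged then, once.
The state is a dict: "time_s": time; "joint_positions": joint angles; "joint_velocities": joint speeds; "tau": joint torques, N m; "tcp_pos": TCP position; "ee_rot": TCP orientation; "ft_force": force on the tool from outside, world axes, zero at the start; "wrist_torque": the same for the moment, N m; "finger_gap": finger opening in m; "finger_force": force on a finger pad.
Only numpy, scipy, OpenCV 4.12 (cv2) and the standard library are available. Lean on these libraries where they do the work, as an engineer would, in place of code of your own. Each camera call takes 0.05 s, during which the arm holds its last target. There are 200 camera calls.

### The job

Stop the ring marker: press the mushroom button on its stop box right down and let it spring back, then twist the mushroom clockwise as far as it goes to reset it. Then pinch the two side catches of the ring cassette together, lift the cassette by them straight up out of the loading bay, and finish while still holding it by the pinched catches: level, still, and about 100 mm above where it sat. Leave the other things on the bench alone.

Things in the scene. Friction and masses are not known exactly. Their poses are not given: they have to be found in the camera images.
- stop_top (a point): centre of the top face of the black mushroom button on the grey stop box. The box is fixed, 80 x 80 mm and 60 mm high; the round mushroom head is 40 mm in diameter and 22 mm thick, its underside 18 mm above the box, its top (this point) 100 mm above the bench when up; a white mark on top runs from the centre towards the point's x axis. z up
- stop_press (a joint): how far the mushroom is pressed down, m: 0 up, 0.006 fully down; a spring returns it (1.2 N to start, 6 N fully down)
- stop_turn (a joint): how far the mushroom head is turned clockwise seen from above, rad: it starts between 0 and 0.15 and the stop is at 0.9 (reset); it turns about the vertical through stop_top with light friction (0.03 N m) and stays where it is left
- dock: the ring marker, a low fixed machine 170 mm (x) by 150 mm (y) with a grey base whose top face is 40 mm above the bench. Origin on the bench under the centre of the loading bay, x pointing away from its white marking head (40 x 110 mm, top 90 mm above the bench, begins 62 mm from the bay's centre, on the -x side). The bay is a pocket 84 mm (x) by 64 mm (y) at its mouth, 30 mm deep; below its aluminium lips it widens so that the catches' hooks lie under the lips
- cassette_center (a point): centre, half-way up, of the loose ring cassette (about 0.25 kg), 33 mm above its underside and 43 mm above the bench when seated in the bay. Its body is 80 mm (x) by 37 mm (y), 45 mm high, with end cheeks 62 mm wide in y; a row of rings stands on top of it, their tops 60 mm above the underside. z up; its axes are parallel to those of the dock when seated
- cassette_tabs (a point): point midway between the ribbed finger tabs of the cassette's two catches, 54 mm above the cassette's underside (64 mm above the bench when seated). The tabs are upright black plates 28 mm wide (x) and 5 mm thick, one at each side (+y and -y), their outer faces 62 mm apart at rest and 48 mm apart when pinched home; they stand free from 40 to 76 mm above the bench when seated. Pinch them along the cassette's y axis
- catch_l (a joint): how far the catch on the cassette's +y side is pushed inwards, m: 0 at rest (spring, 1.5 N), 0.007 fully in (5 N). Its hook lets go of the lip beyond about 0.004
- catch_r (a joint): the same for the catch on the -y side
- ring_box: bystander: dark open wooden ring box 70 x 70 x 35 mm, origin at the centre of its underside
- ring_stick: bystander: cork stick 18 x 90 x 18 mm lying along y with a steel ring on it, origin at the centre of its underside
- loupe: bystander: black loupe, 36 mm in diameter and 30 mm high, origin at the centre of its underside
- steel_block: bystander: flat steel bench block 60 x 60 x 22 mm, origin at the centre of its underside

How it is judged:
By the outcome, as a careful person would: the job done as asked, in the order asked, and still so for the second after the job is handed in, while the arm keeps its last pose, push and grip.
It also fails if it takes over 54 s, if anything falls off the work surface, if the arm or the gripper's body presses on something with over 40 N, if the wrist force passes 120 N, or if a joint passes its speed limit or range.

## Working session

There is one attempt and no reset: what is moved stays moved. The work goes in short steps, Python scripts to look and compute and a tool call to move; the robot and the scene stay as the last step left them, time stands still between calls to the robot, and variables do not carry over. Pictures are saved under pics/ and viewed, at most 10 in all, crops included, and the job is handed in when it is done.

Besides the shell and the picture viewer there is one more tool, called after ">>>" by a JSON object that holds its "api" and its "payload". step_arm: Moves the arm, as the interface text tells. Its arguments: {"type":"object","properties":{"series":{"type":"array","items":{"type":"object","properties":{"gripper":{"type":"number"},"offset":{"type":"array","items":{"type":"number"}},"delta_rot":{"type":"array","items":{"type":"number"}}}}},"squeeze":{"type":"number"}},"required":["series"]}

```bash
mkdir -p pics
cat > h.py <<'E'
import numpy as np, cv2
from scipy.spatial.transform import Rotation as R
from station import robot, cams, workorder
def shot(n,f):
    c=cams.camera(n); cv2.imwrite(f'pics/{f}.png',c['frame'][:,:,::-1])
    np.savez(f'pics/{f}.npz',**{k:c[k] for k in('fx','fy','cx','cy','position','attitude')}); return c
def ray(f,u,v):
    c=np.load(f'pics/{f}.npz'); a=c['attitude']; r=R.from_quat(a) if a.size==4 else R.from_matrix(a)
    return c['position'], r.apply([(u-c['cx'])/c['fx'],(v-c['cy'])/c['fy'],1])
def atz(f,u,v,z):
    p,d=ray(f,u,v); return p+d*(z-p[2])/d[2]
def tri(*obs):
    A=0;b=0;L=[]
    for o in obs:
        p,d=ray(*o); d=d/np.linalg.norm(d); M=np.eye(3)-np.outer(d,d); A=A+M; b=b+M@p
    return np.linalg.solve(A,b)
E
python3 - <<'E'
from h import *
np.set_printoptions(precision=4,suppress=True)
for n in('scene','side','wrist'):
    c=shot(n,n+'0'); print(n,c['fx'],c['position'],c['attitude'])
ims=[cv2.imread(f'pics/{n}0.png') for n in('scene','side')]
print(robot.read_state())
E
```

```text
scene 412.10969665197547 [1.1638 0.6761 0.704 ] [ 0.2889  0.8416 -0.429  -0.1553]
side 418.25289133082697 [-0.1871 -0.8388  0.9242] [ 0.8305 -0.3214  0.1678 -0.4228]
wrist 339.98964489004686 [0.6501 0.0673 0.3733] [ 0.9911 -0.0001 -0.0011  0.1331]
{'time_s': 0.15, 'joint_positions': array([ 0.0141,  0.3217, -0.0701,  1.4514,  0.0226,  1.3708, -0.0569]), 'joint_velocities': array([ 0.0002, -0.002 ,  0.0004, -0.0038, -0.0003, -0.0012,  0.    ]), 'tau': array([  0.0005, -49.409 ,  -0.3822, -31.4684,   0.0131,   0.0082,
        -0.    ]), 'tcp_pos': array([ 0.6496, -0.    ,  0.2086]), 'ee_rot': array([ 0.7071,  0.7071, -0.0006, -0.0005]), 'ft_force': array([-0.3384, -0.5687, -0.145 ]), 'wrist_torque': array([ 0.0424, -0.0313,  0.0252]), 'finger_force': 0.0, 'finger_gap': 0.0853511014403243}
```

View pics/scene0.png

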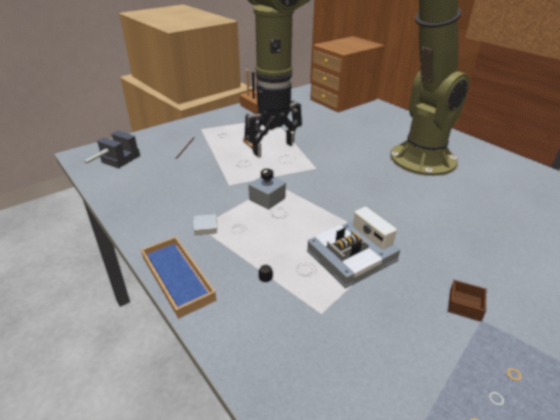

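View pics/side0.png

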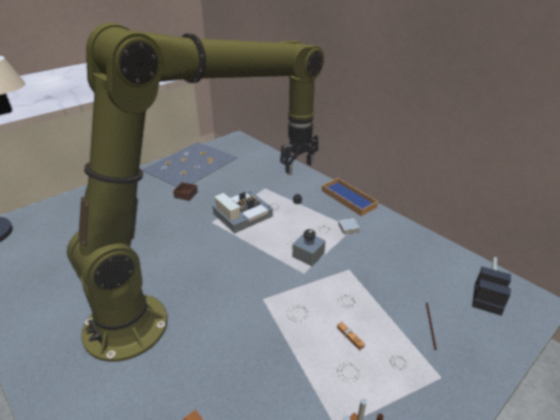

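View pics/wrist0.png

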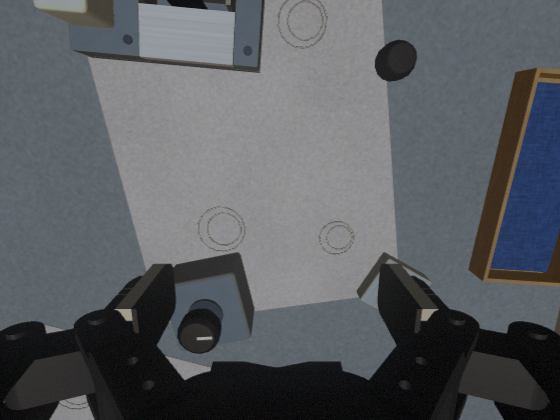

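Scene: stop mushroom top ≈(267,172), dock ≈(352,250), cassette ≈(347,242). Side: mushroom ≈(310,234), cassette ≈(248,203). Wrist: mushroom top ≈(201,338) with its mark pointing right (+x); the dock is partly visible at the upper left. I'll triangulate and enlarge the cassette.

Run:
```python
from h import *
np.set_printoptions(precision=4,suppress=True)
print(tri(('scene0',267,172),('side0',310,234),('wrist0',198,339)),tri(('scene0',267,172),('wrist0',198,339)))
print('z=.1',atz('scene0',267,172,.1),atz('side0',310,234,.1),atz('wrist0',198,339,.1), atz('wrist0',212,338,.1))
print('dock edge',[atz('wrist0',*p,.04) for p in((75,50),(260,68),(263,0),(139,58),(233,64))])
print('cass', atz('scene0',347,242,.06),atz('side0',248,203,.06))
a=cv2.imread('pics/scene0.png')[190:290,290:410]; b=cv2.imread('pics/side0.png')[170:245,200:290]
cv2.imwrite('pics/crop.png',np.hstack([cv2.resize(a,(480,400),interpolation=3),cv2.resize(b,(320,400*90//120*1),interpolation=3) if 0 else cv2.resize(b,(320,267),interpolation=3).copy() if 0 else cv2.copyMakeBorder(cv2.resize(b,(320,267),interpolation=3),0,133,0,0,0)]))
```

```text
[ 0.5739 -0.1328  0.0924] [ 0.5729 -0.1338  0.0911]
z=.1 [ 0.5807 -0.1186  0.1   ] [ 0.5678 -0.1394  0.1   ] [ 0.5768 -0.1302  0.1   ] [ 0.5898 -0.1292  0.1   ]
dock edge [array([0.4683, 0.127 , 0.04  ]), array([0.6347, 0.1118, 0.04  ]), array([0.638 , 0.1667, 0.04  ]), array([0.5252, 0.1203, 0.04  ]), array([0.6102, 0.1152, 0.04  ])]
cass [0.5794 0.1971 0.06  ] [0.5647 0.1723 0.06  ]
```

View pics/crop.png

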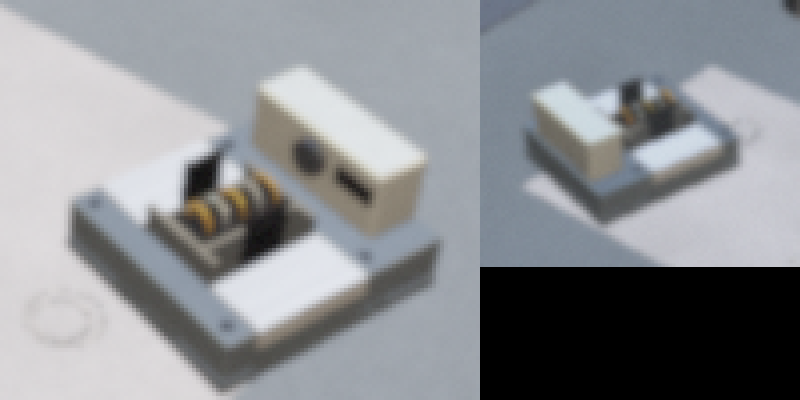

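The crop shows the dock with the black tabs at crop (203,173) and (265,235). The measured button is at about (0.577,-0.131), and its z of 0.092 compares with 0.100 nominal. Dock yaw is about -5°. Next I move above the button.

>>> {"api": "step_arm", "payload": {"series": [{"gripper":1,"offset":[-3,-1.7,0],"delta_rot":[0,0,0]},{"gripper":1,"offset":[-6,-3.4,0],"delta_rot":[0,0,0]},{"gripper":1,"offset":[-9.5,-5.3,0.5],"delta_rot":[0,0,0]},{"gripper":1,"offset":[-12,-6.7,1],"delta_rot":[0,0,0]},{"gripper":1,"offset":[-13.1,-7.3,1.5],"delta_rot":[0,0,0]},{"gripper":1,"offset":[-13.1,-7.3,1.5],"delta_rot":[0,0,0]},{"gripper":1,"offset":[-13.1,-7.3,1.5],"delta_rot":[0,0,0]}], "squeeze": 25}}

```text
time_s: 0.85
tcp_pos: [0.5777, -0.1291, 0.1944]
ee_rot: [0.706, 0.708, 0.001, -0.0]
ft_force: [-0.2, 0.5, -0.5]
finger_gap: 0.0854
finger_force: 0.0
```

Run:
```python
from h import *
c=shot('wrist','w1'); print(c['position'],robot.read_state()['tcp_pos'])
cv2.imwrite('pics/w1c.png',cv2.resize(c['frame'][100:380,160:400,::-1],None,fx=2,fy=2,interpolation=3))
```

```text
[ 0.57789802 -0.06195935  0.35932761] [ 0.57808166 -0.12854396  0.19461154]
```

View pics/w1c.png

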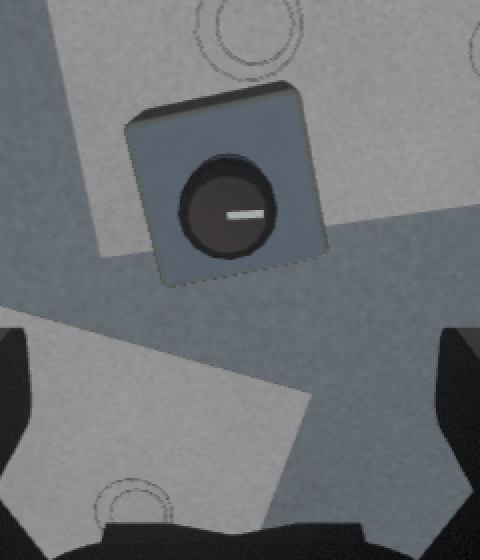

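The mushroom's top face centre is at crop (228,215), full image (274,207.5), and the mark points to +x.

Run:
```python
from h import *
for z in(.092,.1):print(atz('w1',274,207.5,z))
print(tri(('w1',274,207.5),('wrist0',198,339)),tri(('w1',274,207.5),('wrist0',198,339),('scene0',267,172),('side0',310,233)))
s=robot.read_state();print(s['tcp_pos'])
```

```text
[ 0.57619839 -0.13128628  0.092     ]
[ 0.57624925 -0.12921162  0.1       ]
[ 0.57666358 -0.12917334  0.10109346] [ 0.57545845 -0.13082347  0.09449521]
[ 0.57808166 -0.12854396  0.19461154]
```

Height from two wrist views is 0.101, which agrees with the text. I'll shut the fingers and go down to just above the top.

>>> {"api": "step_arm", "payload": {"series": [{"gripper":-1,"offset":[-0.1,-0.2,2],"delta_rot":[0,0,0]},{"gripper":-1,"offset":[-0.1,-0.2,4],"delta_rot":[0,0,0]},{"gripper":-1,"offset":[-0.1,-0.2,5],"delta_rot":[0,0,0]},{"gripper":-1,"offset":[-0.1,-0.2,6],"delta_rot":[0,0,0]},{"gripper":-1,"offset":[-0.1,-0.2,7],"delta_rot":[0,0,0]},{"gripper":-1,"offset":[-0.1,-0.2,8],"delta_rot":[0,0,0]},{"gripper":-1,"offset":[-0.1,-0.2,8.5],"delta_rot":[0,0,0]},{"gripper":-1,"offset":[-0.1,-0.2,8.5],"delta_rot":[0,0,0]},{"gripper":-1,"offset":[-0.1,-0.2,8.5],"delta_rot":[0,0,0]}]}}

```text
time_s: 1.8
tcp_pos: [0.5753, -0.1321, 0.1099]
ee_rot: [0.707, 0.707, 0.0, 0.0]
ft_force: [0.6, 0.2, 0.1]
finger_gap: 0.0002
finger_force: 0.0
```

>>> {"api": "step_arm", "payload": {"series": [{"gripper":-1,"offset":[0,0,0.5],"delta_rot":[0,0,0]},{"gripper":-1,"offset":[0,0,1.0],"delta_rot":[0,0,0]},{"gripper":-1,"offset":[0,0,1.3],"delta_rot":[0,0,0]},{"gripper":-1,"offset":[0,0,1.5],"delta_rot":[0,0,0]},{"gripper":-1,"offset":[0,0,1.6],"delta_rot":[0,0,0]},{"gripper":-1,"offset":[0,0,1.6],"delta_rot":[0,0,0]},{"gripper":-1,"offset":[0,0,1.6],"delta_rot":[0,0,0]}]}}

```text
time_s: 2.5
tcp_pos: [0.5751, -0.1321, 0.0937]
ee_rot: [0.707, 0.707, 0.0, 0.0]
ft_force: [-0.3, 0.4, -0.3]
finger_gap: 0.0
finger_force: 0.0
```

>>> {"api": "step_arm", "payload": {"series": [{"gripper":-1,"offset":[0,0,0.2],"delta_rot":[0,0,0]},{"gripper":-1,"offset":[0,0,0.3],"delta_rot":[0,0,0]},{"gripper":-1,"offset":[0,0,0.3],"delta_rot":[0,0,0]}]}}

```text
time_s: 2.8
tcp_pos: [0.5748, -0.132, 0.0903]
ee_rot: [0.707, 0.707, -0.0, -0.0]
ft_force: [-0.4, 0.7, 0.5]
finger_gap: -0.0
finger_force: 0.0
```

Run:
```python
from h import *
c=shot('wrist','w2');s=shot('side','s2');print(robot.read_state()['ft_force'])
a=cv2.resize(c['frame'][150:420,160:400,::-1],None,fx=1.5,fy=1.5,interpolation=3)
b=cv2.resize(s['frame'][190:280,265:355,::-1],(405,405),interpolation=3)
cv2.imwrite('pics/w2c.png',np.hstack([a,b]))
```

```text
[-0.14267364 -0.45749169 -1.03287627]
```

View pics/w2c.png

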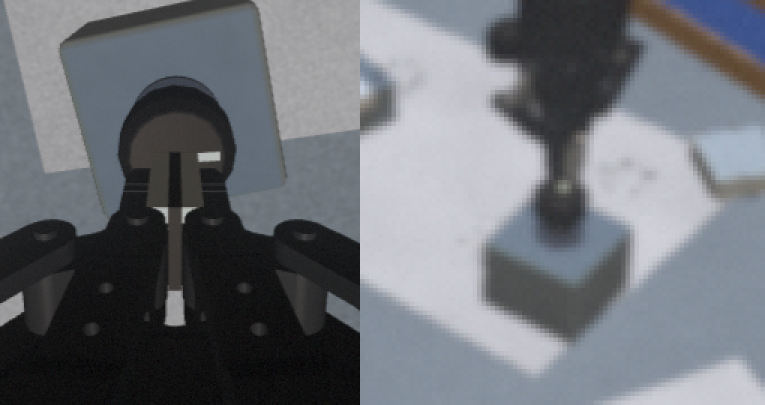

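The tips are over the head centre at crop (175,155) and still touching nothing. I'll keep lowering in small steps and watch the force.

>>> {"api": "step_arm", "payload": {"series": [{"gripper":-1,"offset":[0,0,0.1],"delta_rot":[0,0,0]},{"gripper":-1,"offset":[0,0,0.2],"delta_rot":[0,0,0]},{"gripper":-1,"offset":[0,0,0.2],"delta_rot":[0,0,0]}]}}

```text
time_s: 3.2
tcp_pos: [0.5749, -0.132, 0.0884]
ee_rot: [0.707, 0.707, -0.0, -0.0]
ft_force: [0.7, -0.5, -0.8]
finger_gap: 0.0001
finger_force: 0.0
```

Run:
```python
from h import *
import time
F=[]
for _ in range(8):
    c=shot('wrist','w3'); F.append(robot.read_state()['ft_force'][2])
print(F)
cv2.imwrite('pics/w3c.png',c['frame'][150:420,160:400,::-1])
# head top rim motion between w2 and w3 & mark blob
for f in('w1','w2','w3'):
    i=cv2.imread(f'pics/{f}.png'); r=i[150:270,230:330]; m=(r.min(2)>190).astype(np.uint8); n,l,s,ce=cv2.connectedComponentsWithStats(m)
    print(f,[(ce[k]+[230,150],s[k,4]) for k in range(1,n) if s[k,4]<200])
```

```text
[np.float64(-0.4014477926836647), np.float64(-0.11428191327009757), np.float64(-0.0792797998607307), np.float64(-0.47823769235035857), np.float64(0.9831048861053735), np.float64(-1.1411827923459745), np.float64(0.289806758274373), np.float64(-0.4051550413937002)]
w1 []
w2 []
w3 []
```

Run:
```python
from h import *
def proj(f,P):
    c=np.load(f'pics/{f}.npz'); q=R.from_quat(c['attitude']).inv().apply(np.array(P)-c['position']); return q[:2]/q[2]*[c['fx'],c['fy']]+[c['cx'],c['cy']]
for f,t in(('w2',[.5748,-.132,.0903]),('w3',[.5749,-.132,.0884])):
    print(f,np.load(f'pics/{f}.npz')['position'],'tcp',proj(f,t),'head',proj(f,[.5763,-.1292,.1]),proj(f,[.5763,-.1292,.09]),'mark end',proj(f,[.5925,-.129,.1]),proj(f,[.5925,-.129,.09]))
    print([proj(f,[.5763+x,-.1292+y,.1]) for x,y in((-.02,0),(.02,0),(0,.02))])
i=cv2.imread('pics/w2.png')[200:300,230:340];j=cv2.imread('pics/w3.png')[200:300,230:340]
cv2.imwrite('pics/cmp.png',cv2.resize(np.hstack([i,j]),(792,360),interpolation=3))
```

```text
w2 [ 0.57526327 -0.0646403   0.25514716] tcp [275.5743109  252.88979396] head [278.58080317 255.10224364] [278.4623337  247.63404076] mark end [311.63847923 254.71328502] [309.71091843 247.26360429]
[array([237.78924029, 255.11346142]), array([319.37989337, 255.0910238 ]), array([278.63528359, 215.88908605])]
w3 [ 0.57538001 -0.06466597  0.25340196] tcp [275.40529598 252.7023638 ] head [278.22531782 256.41731563] [278.1168469  248.80280855] mark end [311.61970869 256.01903321] [309.66616912 248.4239821 ]
[array([237.01454014, 256.4357981 ]), array([319.4395903 , 256.39883159]), array([278.26838181, 216.83417959])]
```

View pics/cmp.png

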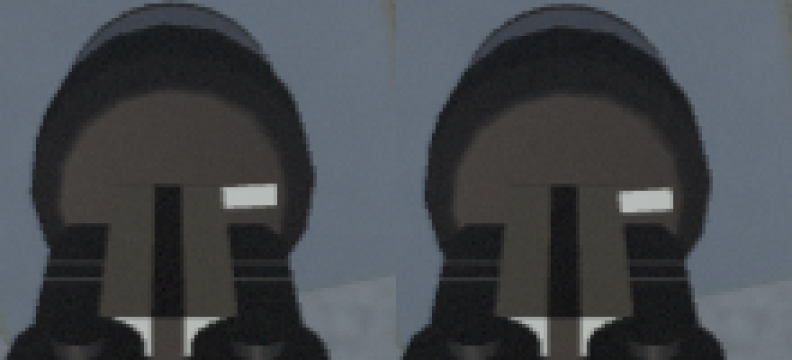

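The mark's image row (254.5 then 255.6) fits a head still up at z≈0.10, so nothing has been pressed yet. I continue down in small steps with force checks.

>>> {"api": "step_arm", "payload": {"series": [{"gripper":-1,"offset":[0,0,0.1],"delta_rot":[0,0,0]},{"gripper":-1,"offset":[0,0,0.2],"delta_rot":[0,0,0]},{"gripper":-1,"offset":[0,0,0.3],"delta_rot":[0,0,0]},{"gripper":-1,"offset":[0,0,0.3],"delta_rot":[0,0,0]}]}}

```text
time_s: 4.0
tcp_pos: [0.5748, -0.132, 0.0853]
ee_rot: [0.707, 0.707, -0.0, -0.0]
ft_force: [0.6, -0.0, -0.5]
finger_gap: -0.0
finger_force: 0.0
```

>>> {"api": "step_arm", "payload": {"series": [{"gripper":-1,"offset":[0,0,0.1],"delta_rot":[0,0,0]},{"gripper":-1,"offset":[0,0,0.2],"delta_rot":[0,0,0]},{"gripper":-1,"offset":[0,0,0.3],"delta_rot":[0,0,0]},{"gripper":-1,"offset":[0,0,0.3],"delta_rot":[0,0,0]}]}}

```text
time_s: 4.4
tcp_pos: [0.5749, -0.132, 0.0824]
ee_rot: [0.707, 0.707, -0.0, -0.0]
ft_force: [-0.0, -0.2, -0.4]
finger_gap: 0.0001
finger_force: 0.0
```

Run:
```python
from h import *
print(robot.read_state()['tau'],robot.read_state()['ft_force'])
i=shot('wrist','w4')['frame'][180:420,180:380,::-1]; s=shot('side','s4')['frame'][205:265,280:340,::-1]; s2=shot('scene','c4')['frame'][140:220,230:310,::-1]
cv2.imwrite('pics/w4c.png',np.hstack([cv2.resize(i,(333,400),interpolation=3)]+[cv2.resize(k,(230,400) if 0 else (233,233),interpolation=3) if 0 else cv2.copyMakeBorder(cv2.resize(k,(233,233),interpolation=3),0,167,0,0,0) for k in(s,s2)]))
```

```text
[ 3.80446045e-04 -4.46852088e+01  2.80856984e-01 -2.86158299e+01
  1.24012501e-02 -1.91615860e-02 -8.03552621e-05] [-0.00919555 -0.17344931 -0.42756392]
```

View pics/w4c.png

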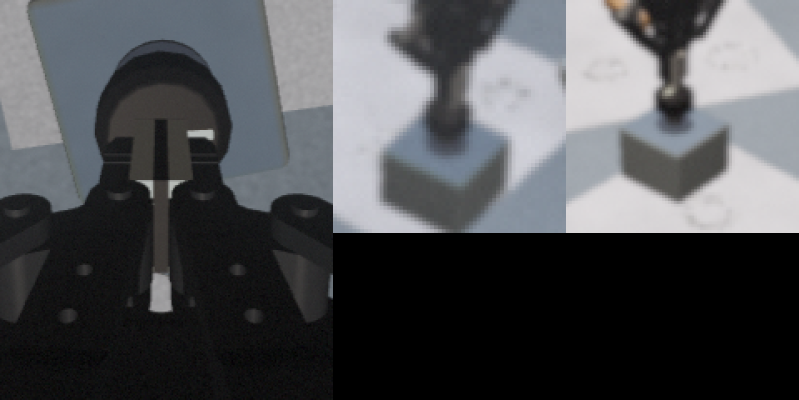

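Run:
```python
from h import *
def proj(f,P):
    c=np.load(f'pics/{f}.npz'); q=R.from_quat(c['attitude']).inv().apply(np.array(P)-c['position']); return q[:2]/q[2]*[c['fx'],c['fy']]+[c['cx'],c['cy']]
for f,o,k in(('c4',(230,140),2.91),('s4',(280,205),3.88),('w4',(180,180),1.666)):
    for n,P in(('tcp',[.5749,-.132,.0824]),('tcp+20',[.5749,-.132,.1024]),('tcp+40',[.5749,-.132,.1224]),('headtop',[.5763,-.1292,.1]),('boxtop',[.5763,-.1292,.06]),('boxc',[.5763,-.0892,.06])):
        print(f,n,(proj(f,P)-o)*k)
# enlarge scene, side
a=cv2.imread('pics/c4.png')[145:200,240:295];b=cv2.imread('pics/s4.png')[205:260,285:340]
cv2.imwrite('pics/big.png',cv2.resize(np.hstack([a,b]),(800,400),interpolation=3))
```

```text
c4 tcp [104.41107038 100.90783292]
c4 tcp+20 [104.21054102  83.34086255]
c4 tcp+40 [104.00594266  65.41743585]
c4 headtop [104.78878028  87.11710763]
c4 boxtop [105.17485635 121.86250919]
c4 boxc [129.78578295 139.80283753]
s4 tcp [115.14628689 121.41430748]
s4 tcp+20 [116.16049708 102.32664486]
s4 tcp+40 [117.19286244  82.89729764]
s4 headtop [114.80779264 102.33096103]
s4 boxtop [112.82629492 140.06565785]
s4 boxc [ 79.25395538 117.54014711]
w4 tcp [159.49228227 121.53524774]
w4 tcp+20 [159.35451648 148.97363508]
w4 tcp+40 [159.17826152 184.07778928]
w4 headtop [164.35144122 136.13738743]
w4 boxtop [163.62193944  89.56407959]
w4 boxc [163.74372204 -25.21780055]
```

View pics/big.png

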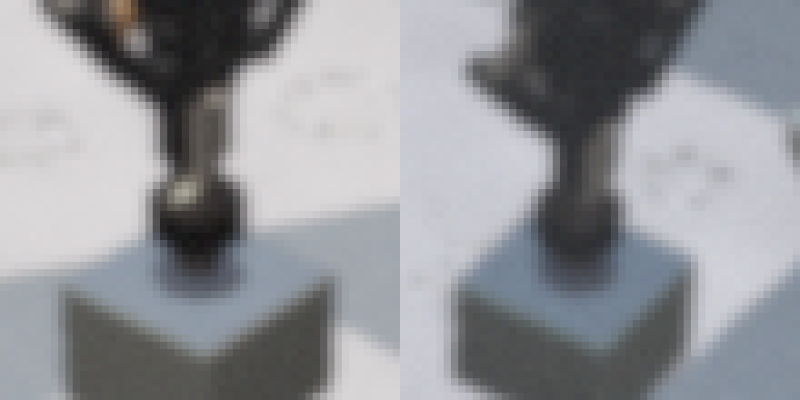

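The head mark is still at the "up" height, and the visible tips end right at the head top. I keep creeping down.

>>> {"api": "step_arm", "payload": {"series": [{"gripper":-1,"offset":[0,0,0.1],"delta_rot":[0,0,0]},{"gripper":-1,"offset":[0,0,0.2],"delta_rot":[0,0,0]},{"gripper":-1,"offset":[0,0,0.3],"delta_rot":[0,0,0]},{"gripper":-1,"offset":[0,0,0.3],"delta_rot":[0,0,0]}]}}

```text
time_s: 4.95
tcp_pos: [0.5749, -0.132, 0.0793]
ee_rot: [0.707, 0.707, -0.0, -0.0]
ft_force: [-0.3, -0.3, -0.1]
finger_gap: 0.0
finger_force: 0.0
```

>>> {"api": "step_arm", "payload": {"series": [{"gripper":-1,"offset":[0,0,0.1],"delta_rot":[0,0,0]},{"gripper":-1,"offset":[0,0,0.2],"delta_rot":[0,0,0]},{"gripper":-1,"offset":[0,0,0.3],"delta_rot":[0,0,0]},{"gripper":-1,"offset":[0,0,0.3],"delta_rot":[0,0,0]}]}}

```text
time_s: 5.35
tcp_pos: [0.5752, -0.1321, 0.0767]
ee_rot: [0.707, 0.707, 0.0, 0.0]
ft_force: [-0.4, 0.1, 1.2]
finger_gap: 0.0001
finger_force: 1.0
```

Run:
```python
from h import *
shot('wrist','w5');print(robot.read_state()['ft_force'],robot.read_state()['tcp_pos'])
def mk(f):
    g=cv2.imread(f'pics/{f}.png').min(2)[235:300,285:318].astype(float); m=g>130; v,u=np.nonzero(m); return u.mean()+285,v.mean()+235,m.sum()
for f in('w2','w3','w4','w5'):
    u,v,n=mk(f); print(f,u,v,n,[atz(f,u,v,z)[1].round(4) for z in(.1,.095,.09)])
```

```text
[-0.42032624  0.1925962   2.62330175] [ 0.57514359 -0.13206859  0.07676583]
w2 297.6041666666667 258.03125 96 [np.float64(-0.1307), np.float64(-0.1329), np.float64(-0.135)]
w3 297.5520833333333 259.21875 96 [np.float64(-0.1307), np.float64(-0.1328), np.float64(-0.135)]
w4 298.7631578947368 264.0263157894737 76 [np.float64(-0.1304), np.float64(-0.1326), np.float64(-0.1348)]
w5 298.55172413793105 272.3448275862069 29 [np.float64(-0.132), np.float64(-0.1344), np.float64(-0.1368)]
```

Contact is at TCP z≈0.077, so the shut tips end about 22 mm behind the nominal TCP. I'll remember that for the grasps. Now I press the 6 mm stroke.

>>> {"api": "step_arm", "payload": {"series": [{"gripper":-1,"offset":[0,0,0.1],"delta_rot":[0,0,0]},{"gripper":-1,"offset":[0,0,0.2],"delta_rot":[0,0,0]},{"gripper":-1,"offset":[0,0,0.3],"delta_rot":[0,0,0]},{"gripper":-1,"offset":[0,0,0.4],"delta_rot":[0,0,0]},{"gripper":-1,"offset":[0,0,0.4],"delta_rot":[0,0,0]}]}}

```text
time_s: 5.9
tcp_pos: [0.5752, -0.1321, 0.0728]
ee_rot: [0.707, 0.707, 0.0, 0.0]
ft_force: [-1.7, 0.8, 5.8]
finger_gap: 0.0001
finger_force: 2.5
```

>>> {"api": "step_arm", "payload": {"series": [{"gripper":-1,"offset":[0,0,0.1],"delta_rot":[0,0,0]},{"gripper":-1,"offset":[0,0,0.2],"delta_rot":[0,0,0]},{"gripper":-1,"offset":[0,0,0.3],"delta_rot":[0,0,0]},{"gripper":-1,"offset":[0,0,0.3],"delta_rot":[0,0,0]}]}}

```text
time_s: 6.3
tcp_pos: [0.5755, -0.1321, 0.072]
ee_rot: [0.707, 0.707, 0.0, 0.0]
ft_force: [-5.7, 1.3, 16.2]
finger_gap: -0.0001
finger_force: 8.0
```

Run:
```python
from h import *
s=robot.read_state();print(s['ft_force'],s['tcp_pos'],s['wrist_torque'])
```

```text
[-5.68969492  1.32381506 16.21921875] [ 0.57546916 -0.13213751  0.07202477] [ 0.28126562  1.23421662 -0.01722702]
```

It is bottomed: the force jumped to 16 N as stiffness took over past the 6 mm stroke. I'll let it spring back, rise, open, then come down around the head.

>>> {"api": "step_arm", "payload": {"series": [{"gripper":-1,"offset":[0,0,-0.5],"delta_rot":[0,0,0]},{"gripper":-1,"offset":[0,0,-1.5],"delta_rot":[0,0,0]},{"gripper":-1,"offset":[0.2,0.1,-4],"delta_rot":[0,0,0]},{"gripper":1,"offset":[0.3,0.1,-6],"delta_rot":[0,0,0]},{"gripper":1,"offset":[0.3,0.1,-6],"delta_rot":[0,0,0]},{"gripper":1,"offset":[0.3,0.1,-6],"delta_rot":[0,0,0]},{"gripper":1,"offset":[0.3,0.1,-6],"delta_rot":[0,0,0]},{"gripper":1,"offset":[0.3,0.1,-6],"delta_rot":[0,0,0]},{"gripper":1,"offset":[0.3,0.1,-6],"delta_rot":[0,0,0]}]}}

```text
time_s: 7.2
tcp_pos: [0.5754, -0.129, 0.1285]
ee_rot: [0.707, 0.707, -0.0, -0.001]
ft_force: [0.4, 0.4, 1.2]
finger_gap: 0.0847
finger_force: 0.0
```

Run:
```python
from h import *
i=shot('wrist','w6')['frame'];s=robot.read_state();print(s['tcp_pos'],s['finger_gap'],s['ft_force'])
cv2.imwrite('pics/w6c.png',i[:,:,::-1])
```

```text
[ 0.57559668 -0.1289974   0.12876103] 0.08549364024736825 [-0.17231729  0.32404328  0.11621063]
```

View pics/w6c.png

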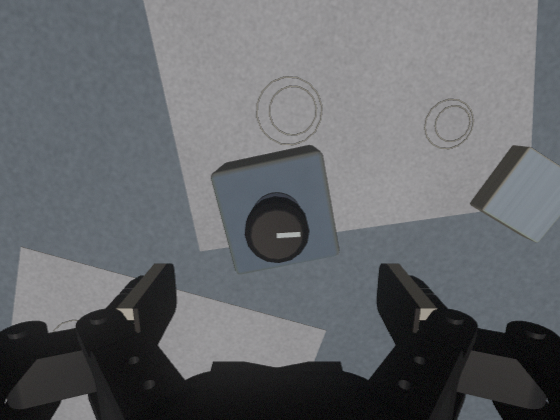

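The wrist view shows the head at (277,229), up, with the mark unchanged. The open tips at (175,265) and (378,265) work out to about 30 mm above the TCP reading, consistent with the contact offset. I descend around the head and grip it.

>>> {"api": "step_arm", "payload": {"series": [{"gripper":1,"offset":[0,0.1,2],"delta_rot":[0,0,0]},{"gripper":1,"offset":[0,0.1,4],"delta_rot":[0,0,0]},{"gripper":1,"offset":[0,0.1,6],"delta_rot":[0,0,0]},{"gripper":1,"offset":[0,0.1,7.5],"delta_rot":[0,0,0]},{"gripper":1,"offset":[0,0.1,8.2],"delta_rot":[0,0,0]},{"gripper":1,"offset":[0,0.1,8.2],"delta_rot":[0,0,0]},{"gripper":0.2,"offset":[0,0.1,8.2],"delta_rot":[0,0,0]},{"gripper":0.2,"offset":[0,0.1,8.2],"delta_rot":[0,0,0]},{"gripper":0.2,"offset":[0,0.1,8.2],"delta_rot":[0,0,0]}], "squeeze": 20}}

```text
time_s: 8.15
tcp_pos: [0.5777, -0.1292, 0.0485]
ee_rot: [0.707, 0.707, 0.0, 0.001]
ft_force: [-0.7, 0.4, 0.1]
finger_gap: 0.0515
finger_force: 0.0
```

>>> {"api": "step_arm", "payload": {"series": [{"gripper":0,"offset":[0,0,0],"delta_rot":[0,0,0]},{"gripper":-0.1,"offset":[0,0,0],"delta_rot":[0,0,0]},{"gripper":-0.5,"offset":[0,0,0],"delta_rot":[0,0,0]},{"gripper":-1,"offset":[0,0,0],"delta_rot":[0,0,0]},{"gripper":-1,"offset":[0,0,0],"delta_rot":[0,0,0]},{"gripper":-1,"offset":[0,0,0],"delta_rot":[0,0,0]}]}}

```text
time_s: 8.75
tcp_pos: [0.5757, -0.1291, 0.0472]
ee_rot: [0.707, 0.707, -0.001, -0.001]
ft_force: [-5.7, 1.1, 2.3]
finger_gap: 0.0388
finger_force: 20.0
```

Head gripped (gap 38.8 mm, 20 N). Now I twist clockwise, which is +z of the downward tool.

>>> {"api": "step_arm", "payload": {"series": [{"gripper":-1,"offset":[0,-0.1,0],"delta_rot":[0,0,0.08]},{"gripper":-1,"offset":[0,-0.1,0],"delta_rot":[0,0,0.16]},{"gripper":-1,"offset":[0,-0.1,0],"delta_rot":[0,0,0.24]},{"gripper":-1,"offset":[0,-0.1,0],"delta_rot":[0,0,0.32]},{"gripper":-1,"offset":[0,-0.1,0],"delta_rot":[0,0,0.4]},{"gripper":-1,"offset":[0,-0.1,0],"delta_rot":[0,0,0.48]},{"gripper":-1,"offset":[0,-0.1,0],"delta_rot":[0,0,0.56]},{"gripper":-1,"offset":[0,-0.1,0],"delta_rot":[0,0,0.64]},{"gripper":-1,"offset":[0,-0.1,0],"delta_rot":[0,0,0.7]},{"gripper":-1,"offset":[0,-0.1,0],"delta_rot":[0,0,0.7]}]}}

```text
time_s: 9.75
tcp_pos: [0.576, -0.1293, 0.0477]
ee_rot: [0.907, 0.422, -0.0, 0.0]
ft_force: [-3.7, -1.2, 1.6]
finger_gap: 0.0392
finger_force: 20.0
```

Run:
```python
from h import *
s=robot.read_state();print(s['ft_force'],s['wrist_torque'],s['tcp_pos'],s['joint_positions'])
```

```text
[-3.69521222 -1.16876221  1.63539033] [-0.11448341  0.60747675 -0.06455138] [ 0.57599053 -0.12926161  0.04765889] [ 0.08949079  0.32446532  0.1011947   1.78829222 -0.03708255  1.0305678
 -0.49569525]
```

>>> {"api": "step_arm", "payload": {"series": [{"gripper":-1,"offset":[0,0,0],"delta_rot":[0,0,0.06]},{"gripper":-1,"offset":[0,0,0],"delta_rot":[0,0,0.12]},{"gripper":-1,"offset":[0,0,0],"delta_rot":[0,0,0.18]},{"gripper":-1,"offset":[0,0,0],"delta_rot":[0,0,0.23]},{"gripper":-1,"offset":[0,0,0],"delta_rot":[0,0,0.23]}]}}

```text
time_s: 10.25
tcp_pos: [0.5771, -0.1285, 0.048]
ee_rot: [0.949, 0.316, 0.001, 0.0]
ft_force: [-0.4, 0.3, 2.1]
finger_gap: 0.0388
finger_force: 19.9
```

Run:
```python
from h import *
s=robot.read_state();print(s['ft_force'],s['wrist_torque'],s['tcp_pos'],s['joint_positions'])
```

```text
[-0.42686901  0.31677977  2.12224224] [0.14319237 0.0759368  0.33586007] [ 0.57711046 -0.12854511  0.04797816] [ 0.06016451  0.32489861  0.13443567  1.78866577 -0.05021486  1.02921126
 -0.71364374]
```

The resisting moment jumped to 0.34 N m, so it is at the stop. I'll push a touch further, then release and rise.

>>> {"api": "step_arm", "payload": {"series": [{"gripper":-1,"offset":[0,0,0],"delta_rot":[0,0,0.03]},{"gripper":-1,"offset":[0,0,0],"delta_rot":[0,0,0.05]},{"gripper":-1,"offset":[0,0,0],"delta_rot":[0,0,0.05]},{"gripper":1,"offset":[0,0,0],"delta_rot":[0,0,0.05]},{"gripper":1,"offset":[0,0,0],"delta_rot":[0,0,0.05]},{"gripper":1,"offset":[0,0,0],"delta_rot":[0,0,0.05]},{"gripper":1,"offset":[0,0,0],"delta_rot":[0,0,0.05]},{"gripper":1,"offset":[0,0,-3],"delta_rot":[0,0,0]},{"gripper":1,"offset":[0,0,-7],"delta_rot":[0,0,-0.1]},{"gripper":1,"offset":[0,0,-11],"delta_rot":[0,0,-0.2]},{"gripper":1,"offset":[0,0,-14.7],"delta_rot":[0,0,-0.3]},{"gripper":1,"offset":[0,0,-14.7],"delta_rot":[0,0,-0.3]},{"gripper":1,"offset":[0,0,-14.7],"delta_rot":[0,0,-0.3]}]}}

```text
time_s: 11.55
tcp_pos: [0.5765, -0.1292, 0.1955]
ee_rot: [0.892, 0.453, 0.001, 0.001]
ft_force: [0.4, 0.0, -0.4]
finger_gap: 0.0853
finger_force: 0.0
```

Run:
```python
from h import *
np.set_printoptions(precision=4,suppress=True)
s=robot.read_state();print(s['tcp_pos'],s['ee_rot'],s['finger_gap'])
def mark(f):
    i=cv2.imread(f'pics/{f}.png'); h=i.min(2).astype(int)
    best=None
    # head = dark blob near predicted
    c=np.load(f'pics/{f}.npz'); q=R.from_quat(c['attitude']).inv().apply(np.array([.5763,-.1292,.1])-c['position']); u0,v0=q[:2]/q[2]*c['fx']+[c['cx'],c['cy']]
    r=int(.015*c['fx']/q[2]); yy,xx=np.mgrid[0:420,0:560]; m=((xx-u0)**2+(yy-v0)**2<r*r)&(h>140)
    v,u=np.nonzero(m); P=np.array([atz(f,a,b,.1)[:2] for a,b in zip(u,v)]); mu=P.mean(0); w=np.linalg.svd(P-mu)[2][0]
    if w@(mu-[.5763,-.1292])<0:w=-w
    print(f,len(u),mu,np.arctan2(w[1],w[0]))
shot('wrist','w7'); mark('w1');mark('w6'); mark('w7')
```

```text
[ 0.5765 -0.1292  0.1955] [0.8916 0.4528 0.0009 0.0006] 0.08527225646741168
w1 60 [ 0.5833 -0.1286] 0.05288185810628738
w6 105 [ 0.5826 -0.1288] 0.06664627259595687
w7 55 [ 0.581  -0.1335] -0.6897969521829728
```

The mark direction went from about +0.06 to −0.69 rad. The box edge is at +0.21 rad, so the turn reads 0.15 → 0.9, which is fully reset. Next I move above the cassette and turn the tool so it closes along the dock's y.

>>> {"api": "step_arm", "payload": {"series": [{"gripper":1,"offset":[1.5,-1.1,-0.5],"delta_rot":[0,0,0.05]},{"gripper":1,"offset":[4,-3,-1.5],"delta_rot":[0,0,0.15]},{"gripper":1,"offset":[7,-5.2,-1.5],"delta_rot":[0,0,0.27]},{"gripper":1,"offset":[10,-7.4,-1.5],"delta_rot":[0,0,0.39]},{"gripper":1,"offset":[13,-9.6,-1.5],"delta_rot":[0,0,0.51]},{"gripper":1,"offset":[16,-11.8,-1.5],"delta_rot":[0,0,0.63]},{"gripper":1,"offset":[19,-14,-1.5],"delta_rot":[0,0,0.75]},{"gripper":1,"offset":[22,-16.2,-1.5],"delta_rot":[0,0,0.87]},{"gripper":1,"offset":[24.5,-18,-1.5],"delta_rot":[0,0,0.97]},{"gripper":1,"offset":[25.9,-19,-1.5],"delta_rot":[0,0,1.03]},{"gripper":1,"offset":[25.9,-19,-1.5],"delta_rot":[0,0,1.03]},{"gripper":1,"offset":[25.9,-19,-1.5],"delta_rot":[0,0,1.03]},{"gripper":1,"offset":[25.9,-19,-1.5],"delta_rot":[0,0,1.03]}]}}

```text
time_s: 12.9
tcp_pos: [0.5752, 0.1898, 0.2087]
ee_rot: [0.999, -0.045, -0.001, 0.001]
ft_force: [0.1, -0.0, 0.6]
finger_gap: 0.0855
finger_force: 0.0
```

Run:
```python
from h import *
np.set_printoptions(precision=4,suppress=True)
s=robot.read_state();print(s['tcp_pos'],s['ee_rot'],s['joint_positions'][6])
c=shot('wrist','w8'); h=cv2.cvtColor(c['frame'],cv2.COLOR_RGB2GRAY)
print(c['position'])
# rectify to world plane z=.076 grid, 2.5mm cells, around bay
cc=np.load('pics/w8.npz'); Rm=R.from_quat(cc['attitude']).inv()
g=np.arange(-.1,.1001,.0025)
for z in(.076,):
    P=np.array([[.575+x,.1925+y,z] for y in g[::-1][::2] for x in g]); q=Rm.apply(P-cc['position']); uv=q[:,:2]/q[:,2:]*cc['fx']+[cc['cx'],cc['cy']]
    im=cv2.remap(cv2.GaussianBlur(h,(0,0),1),uv[:,0].astype('f4').reshape(-1,len(g)),uv[:,1].astype('f4').reshape(-1,len(g)),1)
    for r,y in zip(im,g[::-1][::2]): print(f'{y*1000:5.0f}',''.join(' .:-=+*#%@'[min(9,k*10//256)] for k in r))
```

```text
[0.5752 0.1898 0.2087] [ 0.999  -0.0455 -0.0005  0.0008] -2.0294781672996485
[0.6422 0.1846 0.3735]<stdin>:12: RuntimeWarning: overflow encountered in scalar multiply
Traceback (most recent call last):
OverflowError: Python integer 256 out of bounds for uint8
```

```bash
cat > rect.py <<'E'
from h import *
def rect(f,z,gx,gy,c0=(.575,.1925)):
    cc=np.load(f'pics/{f}.npz'); Rm=R.from_quat(cc['attitude']).inv()
    P=np.array([[c0[0]+x,c0[1]+y,z] for y in gy for x in gx]); q=Rm.apply(P-cc['position']); uv=(q[:,:2]/q[:,2:]*cc['fx']+[cc['cx'],cc['cy']]).astype('f4')
    h=cv2.imread(f'pics/{f}.png',0)
    return cv2.remap(h,uv[:,0].reshape(-1,len(gx)),uv[:,1].reshape(-1,len(gx)),1)
def show(im,gy):
    for r,y in zip(im.astype(int),gy): print(f'{y*1000:5.0f}',''.join(' .:-=+*#%@'[k*10//256] for k in r))
E
python3 - <<'E'
from rect import *
gx=np.arange(-.11,.0901,.002); gy=np.arange(.084,-.085,-.004)
show(rect('w8',.076,gx,gy),gy)
E
```

```text
84 ============================================================-========================================
   80 =====-=============================================================-=--==============================
   76 ====-================================================================================================
   72 ===============--------------====-============================================================-======
   68 ====-========-=---------------------------=******++++=================================-======-====-==
   64 ===++****++++++===-===-----------=--------=****************************+++++=========================
   60 ===*******************+-------------::::--+*************************************----------========+++
   56 ===********************--:.:---------::---**************************************----------+++++++++++
   52 ===*******************+--:...-------------*************************************=----:::---+++++++++++
   48 ==+*******************+--:...------=--=--=*************************************=----::----+++++++++++
   44 ==+**************
[... 2840 characters left out ...]
**************************----:::-=-++++++++++++++++
  -64 =================++++++++++++++++++++*************************************+----------+++++++*++++++++
  -68 =================+++++++++++++++++++++++++++++++++++++++++****************==---------++*++*+++*++++++
  -72 ====-============++++++++++++++++++++++++++++++++++++++++++++++++++++++++++++++*++++++++*++++++++++++
  -76 =================++++++++++++++++++++++++++++++++++++++**++*++++++*++++++++++++++++++++**++*+++++++++
  -80 ==================++++++++++++++++++++++++++++++++++*++++++++*+++*+++++++++++++++++++++++*+*+++++++++
  -84 ==================+++++++++++++++++++++++++++++++++*++++*++*++++++++++++++*+++*+++++++++*++++++++++++
```

The rectified map shows the two black tabs near y ≈ +28 and −25 mm from the map centre, with x about −15 to +20. I refine in the dock-aligned frame.

Run:
```python
from rect import *
i=cv2.imread('pics/w8.png',0)
# yaw from white plate: fit rectangle at z=.04 of bright
gx=np.arange(-.11,.1101,.0005); gy=np.arange(.1,-.1001,-.0005)
im=cv2.GaussianBlur(rect('w8',.042,gx,gy),(0,0),2)
m=(im>150).astype(np.uint8); n,l,s,ce=cv2.connectedComponentsWithStats(m)
for k in range(1,n):
    if s[k,4]>3000:
        c,_=cv2.findContours((l==k).astype(np.uint8),0,2); (cx,cy),wh,a=cv2.minAreaRect(c[0]); print('bright',.575-.11+cx*.0005,.1925+.1-cy*.0005,np.array(wh)*.5,a,s[k,4]*.25)
# tabs at z=.076 in frame rotated -5.3deg
cc=np.load('pics/w8.npz'); Rm=R.from_quat(cc['attitude']).inv(); th=np.radians(-5.3)
X=np.arange(-.036,.0361,.001); Y=np.r_[np.arange(.036,.0185,-.001),np.arange(-.019,-.0365,-.001)]
P=np.array([[.575+x*np.cos(th)-y*np.sin(th),.1925+x*np.sin(th)+y*np.cos(th),.076] for y in Y for x in X]);q=Rm.apply(P-cc['position']);uv=(q[:,:2]/q[:,2:]*cc['fx']+[cc['cx'],cc['cy']]).astype('f4')
t=cv2.remap(i,uv[:,0].reshape(-1,len(X)),uv[:,1].reshape(-1,len(X)),1)
for r,y in zip(t.astype(int),Y): print(f'{y*1000:5.0f}',''.join(' .:-=+*#%@'[min(9,k//16)] for k in r))
```

```text
bright 0.5786501159667968 0.24634525299072263 [81.19682312 40.62463379] 4.81355094909668 3142.25
bright 0.4789999980926513 0.20175000762939452 [ 27.99999619 124.49998474] 0.0 2904.5
bright 0.5955444030761718 0.12360751342773435 [135.83526611  68.58704376] 4.911787986755371 5419.5
   36 ****#@@@@@@@@@@@@@@@@@@@@@@@@@@@@@@@@@@@@@@@@@@@@@@@@@@@@@@@@@@@@@@@@@@@@
   35 ****#@@@@@@@@@@@@@@@@@@@@@@@@@@@@@@@@@@@@@@@@@@@@@@@@@@@@@@@@@@@@@@@@@@@@
   34 ****#@@@@@@@@@@@@@@@@@@@@@@@@@@@@@@@@@@@@@@@@@@@@@@@@@@@@@@@@@@@@@@@@@@@@
   33 ****#@@@@@@@@@@@@@@@@@@@@@@@@@@@@@@@@@@@@@@@@@@@@@@@@@@@@@@@@@@@@@@@@@@@@
   32 ****#@@@@@@@@@@@@@@@@@%#####%%%##%%%%%%%%%%%#####@@@@@@@@@@@@@@@@@@@@@@@@
   31 ****#@@@@@@@@@@@@@@@@*=========----==--:---------+%@@@@@@@@@@@@@@@@@@@@@@
   30 ****#@@@@@@@@@@@@@@@%=---------------------------:-*@@@@@@@@@@@@@@@@@@@@@
   29 ****#%#%%%@@@@@@@@@@%=---------------------------:::=#%@%%%%%%%%%%%%%%%%%
   28 ***##*=++****##******=---------------------------:::::-++****************
   27 **###*-----==++*****+=-:--:-:::-::::-:::-:--::::::::::::-+***************
   26 **###*-------
[... 1360 characters left out ...]
+*******=---------------------------:::-=+****##******######
  -29 *****#%%%%%%%%%%@@@@@+---------------------------:-+#%@@@@@@@@@@@@@@@@@@@
  -30 *****%@@@@@@@@@@@@@@@*=-------------======--=====+#@@@@@@@@@@@@@@@@@@@@@@
  -31 *****%@@@@@@@@@@@@@@@%#**#####******######*****##@@@@@@@@@@@@@@@@@@@@@@@@
  -32 *****%@@@@@@@@@@@@@@@@@@@@@@@@@@@@@@@@@@@@@@@@@@@@@@@@@@@@@@@@@@@@@@@@@@@
  -33 *****%@@@@@@@@@@@@@@@@@@@@@@@@@@@@@@@@@@@@@@@@@@@@@@@@@@@@@@@@@@@@@@@@@@@
  -34 *****%@@@@@@@@@@@@@@@@@@@@@@@@@@@@@@@@@@@@@@@@@@@@@@@@@@@@@@@@@@@@@@@@@@@
  -35 *****%@@@@@@@@@@@@@@@@@@@@@@@@@@@@@@@@@@@@@@@@@@@@@@@@@@@@@@@@@@@@@@@@@@@
  -36 *****%@@@@@@@@@@@@@@@@@@@@@@@@@@@@@@@@@@@@@@@@@@@@@@@@@@@@@@@@@@@@@@@@@@@
```

Tabs: the outer faces measure 62.4 mm apart at z=0.076, against 62 mm given, and they are 27.5 mm wide, so the height fits. Their centre is about (0.574, 0.193), yaw −5°. I correct and descend in two stages.

>>> {"api": "step_arm", "payload": {"series": [{"gripper":1,"offset":[-0.15,-0.3,2],"delta_rot":[0,0,0]},{"gripper":1,"offset":[-0.15,-0.3,5],"delta_rot":[0,0,0]},{"gripper":1,"offset":[-0.15,-0.3,8],"delta_rot":[0,0,0]},{"gripper":1,"offset":[-0.15,-0.3,11],"delta_rot":[0,0,0]},{"gripper":1,"offset":[-0.15,-0.3,13],"delta_rot":[0,0,0]},{"gripper":1,"offset":[-0.15,-0.3,14],"delta_rot":[0,0,0]},{"gripper":1,"offset":[-0.15,-0.3,14],"delta_rot":[0,0,0]},{"gripper":1,"offset":[-0.15,-0.3,14],"delta_rot":[0,0,0]}]}}

```text
time_s: 13.75
tcp_pos: [0.5747, 0.195, 0.0706]
ee_rot: [0.999, -0.045, 0.001, -0.0]
ft_force: [-0.1, 0.5, -0.1]
finger_gap: 0.0856
finger_force: 0.0
```

Run:
```python
from h import *
c=shot('wrist','w9'); s=robot.read_state(); print(s['tcp_pos'],s['ee_rot'],s['ft_force'])
i=cv2.imread('pics/w9.png',0)
cc=np.load('pics/w9.npz'); Rm=R.from_quat(cc['attitude']).inv(); th=np.radians(-5.0)
X=np.arange(-.036,.0361,.001); Y=np.arange(.046,-.0465,-.002)
P=np.array([[.5738+x*np.cos(th)-y*np.sin(th),.1932+x*np.sin(th)+y*np.cos(th),.076] for y in Y for x in X]);q=Rm.apply(P-cc['position']);uv=(q[:,:2]/q[:,2:]*cc['fx']+[cc['cx'],cc['cy']]).astype('f4')
t=cv2.remap(i,uv[:,0].reshape(-1,len(X)),uv[:,1].reshape(-1,len(X)),1)
for r,y in zip(t.astype(int),Y): print(f'{y*1000:5.0f}',''.join(' .:-=+*#%@'[min(9,k//16)] for k in r))
```

```text
[0.57504124 0.19529081 0.07109796] [ 9.98993077e-01 -4.48460662e-02  1.20858337e-03 -4.48602700e-04] [ 0.42188403 -0.38056661  0.36718908]
   46 **************%@@@@@@@@@@@@@@@@@@@@@@@@@@@@@@@@@@@@@@@@@@@@@@@@@@@@@@@@@@
   44 **************%@@@@@@@@@@@@@@@@@@@@@@@@@@@@@@@@@@@@@@@@@@@@@@@@@@@@@@@@@@
   42 **************%@@@@@@@@@@@@@@@@@@@@@@@@@@@@@@@@@@@@@@@@@@@@@@@@@@@@@@@@@@
   40 **************%@@@@@@@@@@@@@@@@@@@@@@@@@@@@@@@@@@@@@@@@@@@@@@@@@@@@@@@@@@
   38 **************%@@@@@@@@@@@@@@@@@@@@@@@@@@@@@@@@@@@@@@@@@@@@@@@@@@@@@@@@@@
   36 **************%@@@@@@@@@@@@@@@@@@@@@@@@@@@@@@@@@@@@@@@@@@@@@@@@@@@@@@@@@@
   34 **************%@@@@@@@@@@@@@@@@@@@@@@@@@@@@@@@@@@@@@@@@@@@@@@@@@@@@@@@@@@
   32 **************%@@@@@@@@@@@@@@@@@@@@@@@@@@@@@@@@@@@@@@@@@@@@@@@@@@@@@@@@@@
   30 **************#@@@@@@@+----------------------------=%@@@@@@@@@@@@@@@@@@@@
   28 **************#@@@@@@@=---------------------------:::::*@@@@@@@@@@@@@@@@@
   26 *********###=---+**#**=-::::--:::----::::::------::::::::::+*#####*#*****
   24 *********###=------------=*+=-:::::::::::::::::::::::::::::::::=*********
 
[... 2098 characters left out ...]
*%@@@@@@@#----------------------------:#@@@@@@@@@@@@@@@@@@@@
  -32 **************%@@@@@@@@@@@@@@@@@@@@@@@@@@@@@@@@@@@@@@@@@@@@@@@@@@@@@@@@@@
  -34 **************%@@@@@@@@@@@@@@@@@@@@@@@@@@@@@@@@@@@@@@@@@@@@@@@@@@@@@@@@@@
  -36 **************%@@@@@@@@@@@@@@@@@@@@@@@@@@@@@@@@@@@@@@@@@@@@@@@@@@@@@@@@@@
  -38 **************%@@@@@@@@@@@@@@@@@@@@@@@@@@@@@@@@@@@@@@@@@@@@@@@@@@@@@@@@@@
  -40 **************#@@@@@@@@@@@@@@@@@@@@@@@@@@@@@@@@@@@@@@@@@@@@@@@@@@@@@@@@@@
  -42 **************%@@@@@@@@@@@@@@@@@@@@@@@@@@@@@@@@@@@@@@@@@@@@@@@@@@@@@@@@@@
  -44 **************%@@@@@@@@@@@@@@@@@@@@@@@@@@@@@@@@@@@@@@@@@@@@@@@@@@@@@@@@@@
  -46 **************%@@@@@@@@@@@@@@@@@@@@@@@@@@@@@@@@@@@@@@@@@@@@@@@@@@@@@@@@@@
```

Two heights agree: centre (0.574, 0.193). I trim by about 2 mm, go down to the grasp height, and begin closing.

>>> {"api": "step_arm", "payload": {"series": [{"gripper":1,"offset":[-0.1,0.2,1.0],"delta_rot":[0,0,0]},{"gripper":1,"offset":[-0.1,0.2,2.0],"delta_rot":[0,0,0]},{"gripper":1,"offset":[-0.1,0.2,3.0],"delta_rot":[0,0,0]},{"gripper":1,"offset":[-0.1,0.2,4.0],"delta_rot":[0,0,0]},{"gripper":1,"offset":[-0.1,0.2,4.5],"delta_rot":[0,0,0]},{"gripper":1,"offset":[-0.1,0.2,4.5],"delta_rot":[0,0,0]},{"gripper":0.6,"offset":[-0.1,0.2,4.5],"delta_rot":[0,0,0]},{"gripper":0.6,"offset":[-0.1,0.2,4.5],"delta_rot":[0,0,0]}], "squeeze": 35}}

```text
time_s: 14.6
tcp_pos: [0.5731, 0.1936, 0.025]
ee_rot: [0.999, -0.045, 0.0, -0.0]
ft_force: [0.5, 1.7, 0.7]
finger_gap: 0.0684
finger_force: 0.0
```

>>> {"api": "step_arm", "payload": {"series": [{"gripper":0.4,"offset":[0,0,0],"delta_rot":[0,0,0]},{"gripper":0.25,"offset":[0,0,0],"delta_rot":[0,0,0]},{"gripper":0.1,"offset":[0,0,0],"delta_rot":[0,0,0]},{"gripper":-0.5,"offset":[0,0,0],"delta_rot":[0,0,0]},{"gripper":-1,"offset":[0,0,0],"delta_rot":[0,0,0]},{"gripper":-1,"offset":[0,0,0],"delta_rot":[0,0,0]},{"gripper":-1,"offset":[0,0,0],"delta_rot":[0,0,0]}]}}

```text
time_s: 15.3
tcp_pos: [0.5736, 0.1929, 0.027]
ee_rot: [0.999, -0.045, 0.001, 0.0]
ft_force: [-3.9, -2.7, 12.6]
finger_gap: 0.044
finger_force: 35.9
```

Pinched home (36 N, gap 44 mm). I lift slowly, straight up.

>>> {"api": "step_arm", "payload": {"series": [{"gripper":-1,"offset":[0,0,-0.2],"delta_rot":[0,0,0]},{"gripper":-1,"offset":[0,0,-0.5],"delta_rot":[0,0,0]},{"gripper":-1,"offset":[0,0,-0.9],"delta_rot":[0,0,0]},{"gripper":-1,"offset":[0,0,-1.3],"delta_rot":[0,0,0]},{"gripper":-1,"offset":[0,0,-1.5],"delta_rot":[0,0,0]},{"gripper":-1,"offset":[0,0,-1.5],"delta_rot":[0,0,0]}]}}

```text
time_s: 15.9
tcp_pos: [0.5728, 0.1933, 0.0397]
ee_rot: [0.999, -0.045, 0.0, 0.0]
ft_force: [0.4, -0.8, -2.6]
finger_gap: 0.0437
finger_force: 36.0
```

```bash
cat > tabs.py <<'E'
import sys
from h import *
f=sys.argv[1];zt=float(sys.argv[2])
shot('wrist',f); s=robot.read_state(); print(s['tcp_pos'],s['ee_rot'],s['ft_force'],s['finger_gap'])
i=cv2.imread(f'pics/{f}.png',0)
cc=np.load(f'pics/{f}.npz'); Rm=R.from_quat(cc['attitude']).inv(); th=np.radians(-5.0)
X=np.arange(-.05,.0501,.0015); Y=np.arange(.036,-.0365,-.003)
P=np.array([[.5738+x*np.cos(th)-y*np.sin(th),.1932+x*np.sin(th)+y*np.cos(th),zt] for y in Y for x in X]);q=Rm.apply(P-cc['position']);uv=(q[:,:2]/q[:,2:]*cc['fx']+[cc['cx'],cc['cy']]).astype('f4')
t=cv2.remap(i,uv[:,0].reshape(-1,len(X)),uv[:,1].reshape(-1,len(X)),1)
for r,y in zip(t.astype(int),Y): print(f'{y*1000:5.0f}',''.join(' .:-=+*#%@'[min(9,k//16)] for k in r))
E
python3 tabs.py w10 .091
```

```text
[0.57277518 0.19333671 0.03958296] [ 9.99006180e-01 -4.45716757e-02  1.24235050e-04  5.13125959e-05] [ 0.13305546 -0.0462067  -2.78573694] 0.04324179629480419
   36 ... . ......--:......-:.......:::--::-@@@@@@@@@@@@@@@@@@@@@@@@@@@@@
   33 .....  .........................:::::::::#@@@@@@@@@@@@@@@@@@@@@@@@@
   30 ....... ........................::::*==-:::+@@@@@@@@@@@@@@@@@@@@@@@
   27 ......  .......................::.@@@======-@@@@@@@@@@@@@@@@@@@@@@@
   24  ...............-=*%#::.............::::-=--===@@@@@@@@@@@@@@%%-#@@
   21 ................-=*%%-::-:::::::::::::-:---::::=*************%%---*
   18 ................-=*%%::----:...........:.::.::::::::-:**#####%%----
   15 ................-=*%%#%%%%%%#%#%%%%###%%%%####%%%%###%%%%####%%----
   12 ................++#%%:::::::::::::::::::::::::::::::::::::::*%%----
    9 ................++#%%:=+==-:::**==::.:+==::::-*=-::::++=::::*%%----
    6  ..............+++#%##+:::::-%*:::::-#=:::::+%=:::::+#-:::::#%%----
    3  ..............+++*%%#::::::@%::::::%#::::::@%::::::%#::::::#%%----
   -0 ..............:+++##%#::::::@%::::::%#::::::@%:
[... 208 characters left out ...]
::::::-:::::::-::::::-:::::#%%----
  -12  ...............==*#%+****+****+****+****+******+***********%%%----
  -15 .. .............==*%%----::-----:.............:.::::::=******%%----
  -18 ... ............=+*%#----:::::::::::::-----::.::::---:*******%%----
  -21  ...... ........=+*##--:-:..............:---::=++++++++++++++%%--=+
  -24 .. ... . .........:-+----------=-===-:-======%@@@@@@@@@@@@@@@%@=@@@
  -27 ......  ........................::*@@====-::@@@@@@@@@@@@@@@@@@@@@@@
  -30  . . . . ........................::::-::::-@@@@@@@@@@@@@@@@@@@@@@@@
  -33 ....  . .....:.......:..........:::::::*@@@@@@@@@@@@@@@@@@@@@@@@@@@
  -36  .     .....::.......:.........::-::=@@@@@@@@@@@@@@@@@@@@@@@@@@@@@@
```

Force −2.7 N matches 0.27 kg, so the cassette is free and hanging in the pinch. I continue up to +100 mm.

>>> {"api": "step_arm", "payload": {"series": [{"gripper":-1,"offset":[0,0,-0.6],"delta_rot":[0,0,0]},{"gripper":-1,"offset":[0,0,-1.5],"delta_rot":[0,0,0]},{"gripper":-1,"offset":[0,0,-2.5],"delta_rot":[0,0,0]},{"gripper":-1,"offset":[0,0,-3.5],"delta_rot":[0,0,0]},{"gripper":-1,"offset":[0,0,-4.5],"delta_rot":[0,0,0]},{"gripper":-1,"offset":[0,0,-5.5],"delta_rot":[0,0,0]},{"gripper":-1,"offset":[0,0,-6.5],"delta_rot":[0,0,0]},{"gripper":-1,"offset":[0,0,-7.5],"delta_rot":[0,0,0]},{"gripper":-1,"offset":[0,0,-8.2],"delta_rot":[0,0,0]},{"gripper":-1,"offset":[0,0,-8.6],"delta_rot":[0,0,0]},{"gripper":-1,"offset":[0,0,-8.7],"delta_rot":[0,0,0]},{"gripper":-1,"offset":[0,0,-8.7],"delta_rot":[0,0,0]},{"gripper":-1,"offset":[0,0,-8.7],"delta_rot":[0,0,0]},{"gripper":-1,"offset":[0,0,-8.7],"delta_rot":[0,0,0]}]}}

```text
time_s: 17.35
tcp_pos: [0.5724, 0.1933, 0.126]
ee_rot: [0.999, -0.045, -0.0, 0.0]
ft_force: [-0.1, 0.3, -3.5]
finger_gap: 0.0434
finger_force: 36.2
```

```bash
python3 tabs.py w11 .170
python3 - <<'E'
from h import *
# cassette pose in camera frame: w10 vs w11 image difference of the held region
a=cv2.imread('pics/w10.png',0).astype('f4');b=cv2.imread('pics/w11.png',0).astype('f4')
r=(slice(220,330),slice(240,320)); print(cv2.phaseCorrelate(a[r].copy(),b[r].copy()))
s=robot.read_state();print(abs(s['joint_velocities']).max(),s['finger_force'],s['time_s'])
E
```

```text
[0.57241081 0.19329059 0.12604739] [ 9.99005787e-01 -4.45789806e-02 -3.32792902e-04  2.01063570e-04] [ 0.11311815  0.52940851 -2.66478117] 0.04321813143690729
   36  . ............................::::::=#*##*@@@@@@@@@@@@@@@@@@@@@@@@
   33 .................................:=:::-:-##@@@@@@@@@@@@@@@@@@@@@@@@
   30 ... ...........................%%@=====:::#@@@@@@@@@@@@@@@@@@@@@@@@
   27 ............::==+----------------=.-======+@@@@@@@@@@@@@@@@@%%*@@@@
   24 ............@@@%%----:............:::::--::=+@@@@@@@@@@@@@@@%%==@@@
   21 ............@@@%%-----:::::::::::::::----::::::+*++#@@@@@@@@%%---=@
   18 ............@@@%%----------:...........:::::::::::::@@@@@@@@%%----@
   15 ............@@@%%%%%%%%%%%%%%%%%%%%%%%%%%%%%%%%%%%%%%%%%%%%%%%----*
   12 ...........:@@@%%::::::::::::::::::::::::::::::::::::::::::%%%----#
    9 ...........#@@@%%:++===-::=*+==::::+===::::**==::::++=-::::%%%----#
    6 ...........@@@@%%#*-:::::%%=:::::-#+::::::%%::::::=%=::::::%%%----#
    3 ..........=@@@@%%#-:::::=@#::::::%%-:::::-@#::::::%%-::::::%%%----*
   -0 ..........*@@@@%%#-:::::*@*::::::%%::::::=@#:::
[... 318 characters left out ...]
 -15 ............@@@%%################%#######%%%%%#%%%%%%%%%%%%%%%----*
  -18 ............@@@%%-----::..................::::::::-:@@@@@@@@%%----@
  -21 ............@@@%%----:::::::-:::---------::::%@@@@@@@@@@@@@@@@--=@@
  -24 ............@@@%%-:................:::=--===*@@@@@@@@@@@@@@@@@=#@@@
  -27 ..............................:@@@=======-#@@@@@@@@@@@@@@@@@@@@@@@@
  -30 .  ..............................@===--::*#@@@@@@@@@@@@@@@@@@@@@@@@
  -33 ..............................:.::::::-=###@@@@@@@@@@@@@@@@@@@@@@@@
  -36 ........--.......-:...........::::::@@@@@@@@@@@@@@@@@@@@@@@@@@@@@@@
((-0.06532913216173597, -0.0461700421439275), 1.012066433429718)
0.0022129175761002933 36.19320094585419 17.4
```

The cassette sits identically in the pinch at both lift heights. One level and height check: I rectify the cheek-top plane seated and lifted, then compare the ends.

Run:
```python
from h import *
th=np.radians(-5)
def rc(f,z,X,Y):
    i=cv2.imread(f'pics/{f}.png',0); cc=np.load(f'pics/{f}.npz'); Rm=R.from_quat(cc['attitude']).inv()
    x,y=np.meshgrid(X,Y); P=np.stack([.5738+x*np.cos(th)-y*np.sin(th),.1932+x*np.sin(th)+y*np.cos(th),0*x+z],-1).reshape(-1,3)
    q=Rm.apply(P-cc['position']);uv=(q[:,:2]/q[:,2:]*cc['fx']+[cc['cx'],cc['cy']]).astype('f4'); return cv2.remap(i,uv[:,0].reshape(x.shape),uv[:,1].reshape(x.shape),1)
s=.00025
for n,x0,x1 in(('far',-.044,-.030),('near',.034,.044),('mid',-.02,.012)):
    for m,y0,y1 in((('-y',-.022,-.006),('+y',.006,.022)) if n!='mid' else (('all',-.012,.012),)):
        zz=.0 if n!='mid' else .015
        T=rc('w9',.055+zz,np.arange(x0,x1,s),np.arange(y0,y1,s)); pad=.006
        I=rc('w11',.155+zz,np.arange(x0-pad,x1+pad,s),np.arange(y0-pad,y1+pad,s))
        r=cv2.matchTemplate(I,T,cv2.TM_CCOEFF_NORMED);_,v,_,l=cv2.minMaxLoc(r);print(n,m,'shift mm',(l[0]*s-pad)*1e3,(l[1]*s-pad)*1e3,round(v,3))
```

```text
far -y shift mm -0.7499999999999998 0.7499999999999998 0.758
far +y shift mm -0.5000000000000004 1.0 0.79
near -y shift mm -0.7499999999999998 1.4999999999999996 0.938
near +y shift mm -0.5000000000000004 -3.0 0.939
mid all shift mm 0.2500000000000002 1.0 0.944
```

Both ends shift equally (−0.5 to −0.75 mm), so the cassette is level and at +100 mm to within about 1 mm. I hand it in.

```bash
python3 -c "
from h import *
print(workorder.job_done())"
```

```text
the job is handed in; nothing more can be done
None
```

The job is handed in: the stop button was pressed right down, sprang back and was twisted clockwise to its stop, and the cassette is held by its pinched catches, level and still, about 100 mm above its seat.

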